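Free the jammed stamp from its flip-lid case

ROBOT

A 6-joint arm with a two-finger parallel gripper is mounted at the origin on the work surface. World frame = base frame: x ahead of the robot, y to its left, z up, the work surface at z = 0. Lengths are in m, angles in rad, forces in N, time in s.
With the tool pointing down it reaches from about 0.35 to 0.775 m from the base axis. Payload 5.5 kg.
Tool frame: the origin (TCP) lies on the centre line of the jaws, within the pads' length; the fingertips stand 14 mm ahead of it and the grasp point (between the pads) lies 5 mm behind it; z points along the fingers, x is the direction in which the jaws open and shut, and the axes are right-handed (so a half turn about z gives the same grasp; the last joint's range is limited). The gripper opens to 85 mm and grips with 20 to 120 N. Pads are 22 mm wide; open, the fingers measure 114 mm over their backs; the gripper's body (76 mm by 85 mm) begins 54 mm behind the grasp point. The pads swing forward as they close: fully open they stand 13 mm farther back than shut.
Start: joints at [1.154, 0.313, 0.046, 1.304, 0, 1.431], TCP at [0.157, 0.553, 0.245] pointing down, gripper open.
Joint ranges: [-2.76, 2.76], [-0.86, 1.69], [-1.03, 1.26], [-2.2, 2.34], [-1.47, 1.5], [-3.14, 3.14]. Speed limits (rad/s): [2.57, 2.57, 3.14, 3.14, 3.14, 3.14].

INTERFACE

Orientations are given as a unit quaternion [x, y, z, w].
In Python, from workcell import sense, cams, ticket gives the robot as it stands. The module is installed in compiled form; this text tells all that it offers.
- The arm moves only by the tool send_rows, never from a script. Its argument "motion" is a list of rows, each a list of 4 numbers: the shift along the world's x, y, z in cm, then the turn about the world's z in rad. A call has 1 to 8 rows; each row shifts and turns the commanded pose from where the row before left it; what a row does not reach is not made up. A row lasts 1/10 s, in which the tool goes at most 50 mm and 8.59 degrees, less where a joint would pass 70% of its speed; a pose out of reach is approached as far as the arm can. A call is refused whole if a number of a shift passes 5 or a number of a turn 0.15, either way. A call with a gripper value outside its range is refused whole. "hand" is the opening, from 0 (shut) to 1 (fully open), set as the call begins (left out, the last holds). The fingers move at their own pace and stop on an object; "squeeze" is the grip in N (left out, the last holds). Time passes only in rows, so rows that do not move let the fingers close. It gives the time, the measured TCP pose, the force and the opening at its end, in the units of the state.
- sense(): the state, without advancing time (a new reading comes with each control period).
- cams.grab_frame(name): name is "scene" or "top"; returns (picture, depth): 420x560x3 uint8, red, green, blue; 420x560 float32, m along the optical axis (not along the pixel's ray), 0 where there is no reading.
- cams.calibration(name): a dict with "fx", "fy", "cx", "cy" (pixels), "R" (3x3) and "t" (3): a world point X has camera coordinates R X + t. Camera axes: x right, y down, z forward; pixel columns grow to the right and rows downward; lengths in m; the calibration is good to about 2 mm. A picture is of the moment at which its call begins. calibration takes no time and is no camera call.
- ticket.finish_job(): hands the job in, once; it reports no verdict.
The state is a dict: "time_s": time; "joint_positions": joint angles; "joint_velocities": joint speeds; "tau": joint torques, N m; "tool_pos": TCP position; "orientation": TCP orientation; "wrist_force": force on the tool from outside, world axes, zero at the start; "torque": the same for the moment, N m; "finger_gap": finger opening in m.
Only numpy, scipy, OpenCV 4.12 (cv2) and the standard library are available. Lean on these libraries where they do the work, as an engineer would, in place of code of your own. Each camera call takes 0.05 s, during which the arm holds its last target.

TASK

Press the red thumb latch of the blue case so that its lid pops open, turn the wooden stamp that lies jammed crosswise under the inner ledges until it is square with the case, lift it out and stand it gently, flat on its base, in the middle of the round white plaster bat to dry. Then push the lid down until it snaps shut under its latch. Leave the other things on the bench where they stand, do not let the stamp drop, and leave the rib in the case.

Things in the scene. Friction and masses are not known exactly. Their poses are not given: they have to be found in the camera images.
- case: Blue plastic case fixed to the bench, 176 (x) x 116 (y) x 64 mm high, walls 4 mm, floor 6 mm thick, left or right of the robot. Origin: centre of its underside, z up. Its own -x side carries the latch (facing roughly world -y), its +x side the lid hinge. Behind a divider 40 mm high is a rear compartment, x 30 to 84 mm.
- bay (a point): Centre of the floor of the case's front compartment: case (-29, 0), 6 mm above the bench; axes as the case's. The compartment is 110 (x) x 108 mm (y). Along both side walls (y) runs a white ledge, underside 20 and top 26 mm above the bench, overhanging the floor; the ledges' inner edges are at y = +-36 mm.
- hinge (a point): Middle of the lid's hinge line, which runs along the case's y at case x = 90 mm, 68 mm above the bench. Axes as the case's.
- case_lid (a joint): Lid angle: 0 shut and latched, 1.75 open (10 deg past upright, leaning away from the case). Plate 8 mm thick centred on the hinge line, 116 mm wide, front edge 182 mm from the hinge, 90 g. A spring (0.22 N m shut, 0.03 open) opens it. To shut: push its outside over from behind, then press near the front edge with 5 to 15 N; it yields to -0.015 and rests near 0 under the hook.
- case_latch (a joint): Angle of the red rocker latch: 0 at rest, hook over the lid's lip; 0.15 to 0.2 lets the lid go; stop 0.30. It turns on a pin along y at case x = -102 mm, z = 45 mm. Pressing the pad down 8 to 10 mm with 1 to 4 N draws the hook back. Hook: 22 mm wide, x = -114 to -95 mm, up to 94 mm above the bench. Closing the lid pushes it aside by itself.
- thumb_pad (a point): Centre of the press area on top of the red ribbed thumb pad: case (-140, 0), 53 mm above the bench at rest. The pad is 34 mm wide (y) and reaches out to case x = -154 mm.
- lid_front (a point): Middle of the lid's front edge, on its outside face (the top when shut), 182 mm from the hinge line.
- stamp: Loose wooden stamp, 80 to 170 g: base plate 92 (x) x 44 (y) x 10 mm, handle block in its middle 36 (x) x 16 (y) mm, 10 to 56 mm above its underside. Origin: centre of the underside, z up. It starts on the bay's floor turned 0.45 to 0.9 rad (z) from the case's x axis, two corners under the ledges; it comes free, centred, within 0.3 rad of the case's x axis.
- bat: Round white plaster bat fixed to the bench, 170 mm across, 22 mm high. Origin: centre of its underside.
- bottle_a: Loose green glass bottle, 56 mm across, 180 mm tall, standing a little way in front of the latch. Origin: centre of its underside.
- bottle_b: Loose white plastic bottle with a blue cap, 56 mm across, 170 mm tall, beside the bat. Origin: centre of its underside.
- jar: Loose amber jar with a white cap, 54 mm across, 70 mm tall, close beside the case. Origin: centre of its underside.
- mug: Loose terracotta mug, 72 mm across, 85 mm tall, at the back. Origin: centre of its underside.
- bowl: Loose bisque bowl, 104 mm across, 50 mm high, at the back left. Origin: centre of its underside.
- brush: Loose brush, about 190 mm long, lying at the left. Origin: near its middle.
- rib: Loose dark wooden rib 30 x 80 x 8 mm lying in the rear compartment of the case. Origin: centre of its underside.
Things that resemble listed ones, but are neither listed nor needed, are in the scene too. Of the things that look like the bat, take the one that is farthest from the robot's base at the start.

How it is judged:
On the way, in this order (a step that is already met when the one before it is completed fails the run):
1. the latch has let go and the lid stands open (value of joint case_lid above 1.4 rad), for 0.2 s.
2. the stamp stands flat on the bat, let go, while the case is still open (horizontal distance between stamp and bat below 0.04 m and angle between stamp's own z axis and vertical below 0.1 rad and z of stamp in the frame of bat below 0.026 m and linear speed of stamp below 0.03 m/s and contact force between stamp and the fingers below 0.05 N and value of joint case_lid above 0.6 rad), for 0.3 s.
At the end, for the whole second after the job is handed in: The lid is shut and held by the latch (lid within 0.025 rad of shut, latch back within 0.06 rad of rest); the stamp stands still, flat (within 0.1 rad) on the plaster bat with its centre within 40 mm of the bat's centre; the rib is still in the case (value of joint case_lid below 0.025 rad and value of joint case_latch below 0.06 rad and velocity of joint case_lid below 0.05 rad/s and horizontal distance between stamp and bat below 0.04 m and angle between stamp's own z axis and vertical below 0.1 rad and z of stamp in the frame of bat below 0.026 m and linear speed of stamp below 0.02 m/s and horizontal distance between rib and case below 0.1 m and height (world z) of rib below 0.045 m); the robot touches nothing.
It fails at once if a bystander (bottle, jar, mug, bowl or brush) is pushed more than 30 mm or knocked over (distance of any of bottle_a, bottle_b, jar, mug, bowl, brush from where it was at the start of the episode above 0.03 m or angle between any of bottle_a, bottle_b, jar, mug, bowl's own z axis and vertical above 0.5 rad).
It fails at once if the stamp falls (faster than 0.7 m/s, about 25 mm of free fall) out of the gripper (linear speed of stamp above 0.7 m/s and contact force between stamp and anything else below 0.05 N).
It also fails if it takes over 72 s, if anything falls off the work surface, if the arm or the gripper's body presses on something with over 40 N, if the wrist force passes 120 N, or if a joint passes its speed limit or range.

## Working session

There is one attempt and no reset: what is moved stays moved. The work goes in short steps, Python scripts to look and compute and a tool call to move; the robot and the scene stay as the last step left them, time stands still between calls to the robot, and variables do not carry over. Pictures are saved under pics/ and viewed, and the job is handed in when it is done.

Besides the shell and the picture viewer there is one more tool, called by a JSON object that holds its "method" and its "body". send_rows: Moves the arm, as the interface text tells. Its arguments: {"type":"object","properties":{"motion":{"type":"array"},"hand":{"type":"number"},"squeeze":{"type":"number"}},"required":["motion"]}

```bash
mkdir -p pics; cat > h.py <<'E'
import numpy as np, cv2
from workcell import sense, cams, ticket
def grab(n,fn=None):
    im,d=cams.grab_frame(n); c=cams.calibration(n)
    if fn: cv2.imwrite('pics/'+fn,im[:,:,::-1])
    return im,d,c
def pts(d,c):
    v,u=np.mgrid[:d.shape[0],:d.shape[1]]
    X=np.stack([(u-c['cx'])/c['fx']*d,(v-c['cy'])/c['fy']*d,d],-1)
    return (X-np.array(c['t']))@np.array(c['R'])
def ray(u,v,c,z):
    R=np.array(c['R']);o=-R.T@np.array(c['t']);r=R.T@np.array([(u-c['cx'])/c['fx'],(v-c['cy'])/c['fy'],1])
    return o+r*(z-o[2])/r[2]
E
python3 - <<'E'
from h import *
s=sense();print(s)
for n in('scene','top'):
    im,d,c=grab(n,n+'0.png');print(n,c);np.savez('pics/%s0.npz'%n,im=im,d=d)
E
```

```text
{'time_s': 0.0, 'joint_positions': array([ 1.15438151e+00,  3.14042430e-01,  4.50070942e-02,  1.30360800e+00,
       -1.17153444e-05,  1.43121042e+00]), 'joint_velocities': array([ 0.00118141,  0.00165814, -0.00162273,  0.00231676, -0.00074987,
        0.00025836]), 'tau': array([-8.76422437e-04, -4.80624032e+01,  2.98536712e+01,  1.93870033e-02,
       -1.79348663e-04, -3.43428087e-05]), 'tool_pos': array([0.15696176, 0.55266734, 0.24439644]), 'orientation': array([ 7.97905251e-01,  6.02782181e-01, -8.04309146e-04,  4.53855539e-04]), 'wrist_force': array([0.09794537, 0.12328331, 0.07357396]), 'torque': array([0.01024331, 0.00792062, 0.02894625]), 'finger_gap': 0.08529657832438668}
scene {'fx': 418.05755068929966, 'fy': 418.05755068929966, 'cx': 278.88696797326713, 'cy': 204.78724346966257, 'R': array([[-0.25714322,  0.96633877,  0.00816914],
       [ 0.80209748,  0.21813818, -0.55592748],
       [-0.53899628, -0.13640054, -0.83119065]]), 't': array([ 0.1462029 , -0.38086951,  1.49786875])}
top {'fx': 536.5487450188001, 'fy': 536.5487450188001, 'cx': 280.1324794863922, 'cy': 214.482055914674, 'R': array([[ 0.01484143, -0.99984093, -0.00989126],
       [-0.98269237, -0.01275864, -0.18480509],
       [ 0.1846495 ,  0.01246283, -0.98272541]]), 't': array([-0.01431486,  0.5530387 ,  1.64011478])}
```

View pics/scene0.png

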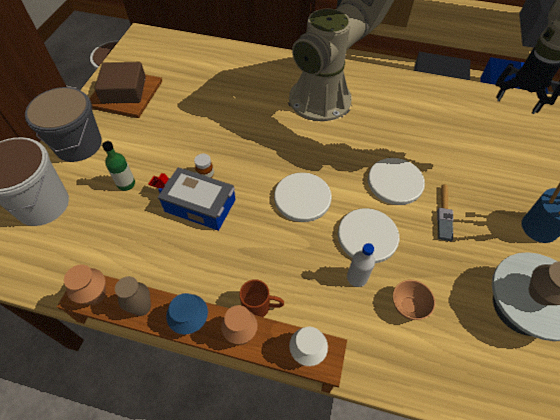

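View pics/top0.png

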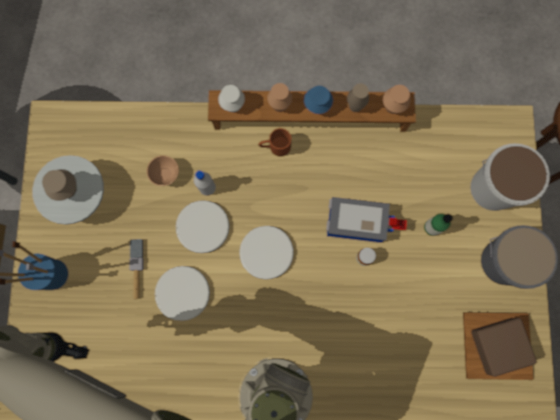

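Top view: case at about (358,220) with the red latch at (398,224), the green bottle at (437,224) and the amber jar at (367,256). There are three bat-like plates at (203,227), (267,253) and (182,293). I'll measure all of these next.

```bash
python3 - <<'E'
from h import *
for n in('top','scene'):
    f=np.load('pics/%s0.npz'%n);im,d=f['im'],f['d'];c=cams.calibration(n);P=pts(d,c)
    hsv=cv2.cvtColor(im,cv2.COLOR_RGB2HSV)
    m=((P[...,2]>.014)&(P[...,2]<.03)&(hsv[...,1]<80)&(d>0)).astype(np.uint8)
    m=cv2.morphologyEx(m,cv2.MORPH_OPEN,np.ones((3,3)))
    k,l,st,ce=cv2.connectedComponentsWithStats(m)
    for i in range(1,k):
        if st[i,4]>400:
            q=P[l==i];(cx,cy),r=cv2.minEnclosingCircle(q[:,:2].astype(np.float32));print(n,'plate',ce[i].round(),q.mean(0).round(4),round(cx,4),round(cy,4),round(r,4),'dist',np.hypot(cx,cy).round(3), np.median(q[:,2]).round(4))
    m=((hsv[...,0]<8)|(hsv[...,0]>174))&(hsv[...,1]>190)&(hsv[...,2]>90)
    k,l,st,ce=cv2.connectedComponentsWithStats(m.astype(np.uint8))
    for i in range(1,k):
        if st[i,4]>20:
            q=P[l==i];print(n,'red',st[i],q.min(0).round(3),q.max(0).round(3),q.mean(0).round(4))
    # lid top
    lo=((P[...,2]>.066)&(P[...,2]<.078)&(d>0)&(P[...,1]<-.1)&(P[...,1]>-.45)&(P[...,0]>.3)&(P[...,0]<.75)).astype(np.uint8)
    k,l,st,ce=cv2.connectedComponentsWithStats(lo)
    for i in range(1,k):
        if st[i,4]>80:
            q=P[l==i];R=cv2.minAreaRect((q[:,:2]*1000).astype(np.float32));print(n,'top',st[i],R,np.median(q[:,2]))
    # tall things
    t=((P[...,2]>.04)&(d>0)&(P[...,0]>.3)&(P[...,0]<.9)&(abs(P[...,1])<.6)).astype(np.uint8)
    k,l,st,ce=cv2.connectedComponentsWithStats(t)
    for i in range(1,k):
        if st[i,4]>80:
            q=P[l==i];print(n,'tall',st[i],q.min(0).round(3),q.max(0).round(3))
    cv2.imwrite('pics/crop_%s.png'%n, cv2.resize((im[170:280,310:470] if n=='top' else im[130:240,90:250])[:,:,::-1],None,fx=5,fy=5,interpolation=cv2.INTER_CUBIC))
E
```

```text
top plate [202. 227.] [0.5152 0.2417 0.0209] 0.5174 0.2429 0.0853 dist 0.572 0.0208
top plate [266. 252.] [0.438  0.0361 0.0209] 0.4387 0.036 0.0847 dist 0.44 0.0208
top plate [182. 293.] [0.305  0.2975 0.0208] 0.3059 0.2978 0.0851 dist 0.427 0.0207
top red [390 219  16  11 112] [ 0.241 -0.4    0.041] [ 0.543 -0.028  1.714] [ 0.5227 -0.3676  0.0811]
top top [ 327  197   68   43 1933] ((541.1416625976562, -258.4613342285156), (207.74273681640625, 116.72111511230469), 83.67130279541016) 0.07159550442499572
top top [360 248  16  15 146] ((426.9151611328125, -276.8705749511719), (43.673912048339844, 46.523193359375), 0.4793403148651123) 0.06940882260913313
top tall [ 208   90  208   38 4937] [ 0.846 -0.432  0.04 ] [0.9   0.229 0.226]
top tall [259 128  33  26 293] [ 0.756 -0.038  0.04 ] [0.829 0.065 0.091]
top tall [147 155  32  31 180] [0.644 0.322 0.04 ] [0.744 0.426 0.058]
top tall [ 84 162  20  57 749] [0.528 0.547 0.073] [0.706 0.6   0.103]
top tall [194 170  21  23 346] [0.621 0.205 0.041] [0.678 0.261 0.177]
top tall [ 327  197   80   44 2493] [ 0.476 -0.403  0.04 ] [ 0.61  -0.153
[... 762 characters left out ...]

scene top [ 157  167   77   51 2284] ((542.78515625, -258.0479736328125), (208.7357635498047, 120.75434112548828), 84.0386734008789) 0.07366279255731696
scene tall [102 141  30  43 705] [ 0.505 -0.522  0.04 ] [ 0.559 -0.466  0.185]
scene tall [194 153  18  20 274] [ 0.406 -0.299  0.04 ] [ 0.456 -0.25   0.076]
scene tall [ 148  167   86   57 2846] [ 0.478 -0.404  0.04 ] [ 0.613 -0.15   0.096]
scene tall [348 243  27  39 706] [0.631 0.208 0.041] [0.682 0.262 0.176]
scene tall [ 491  255   27   70 1220] [0.533 0.548 0.078] [0.714 0.6   0.099]
scene tall [  66  264  281   97 4901] [ 0.761 -0.39   0.04 ] [0.9   0.229 0.223]
scene tall [393 279  42  41 381] [0.644 0.325 0.04 ] [0.747 0.427 0.056]
```

View pics/crop_top.png

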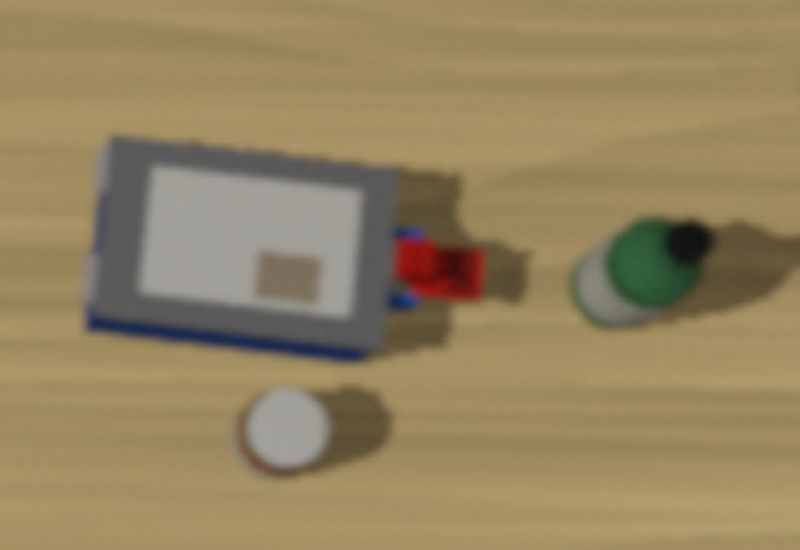

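View pics/crop_scene.png

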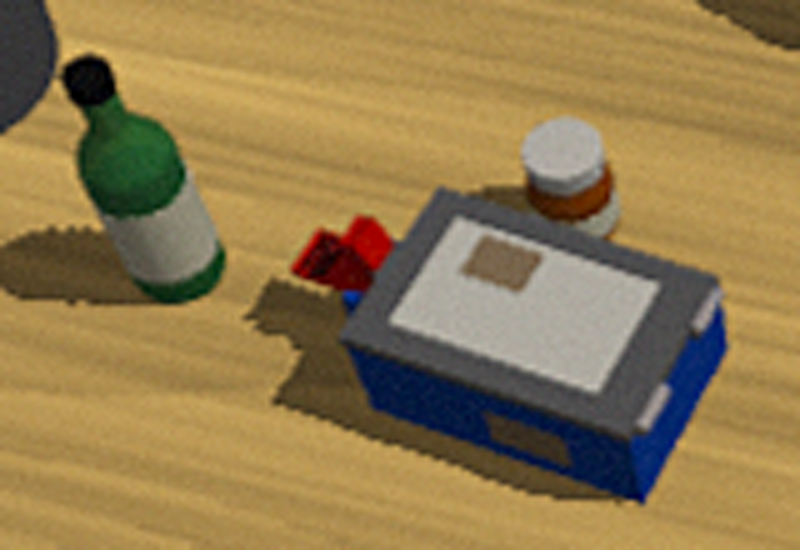

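```bash
python3 - <<'E'
from h import *
for n in('top','scene'):
    f=np.load('pics/%s0.npz'%n);im,d=f['im'],f['d'];c=cams.calibration(n);P=pts(d,c)
    hsv=cv2.cvtColor(im,cv2.COLOR_RGB2HSV)
    m=((P[...,2]>.062)&(P[...,2]<.08)&(d>0)&(P[...,1]<-.1)&(P[...,1]>-.45)&(P[...,0]>.45)&(P[...,0]<.65)&(hsv[...,1]<110)).astype(np.uint8)
    k,l,st,ce=cv2.connectedComponentsWithStats(m);i=1+st[1:,4].argmax()
    m=(l==i).astype(np.uint8);m=cv2.morphologyEx(m,cv2.MORPH_CLOSE,np.ones((5,5)));m=cv2.morphologyEx(m,cv2.MORPH_OPEN,np.ones((9,9)))
    ct=max(cv2.findContours(m,0,1)[0],key=cv2.contourArea)[:,0]
    w=np.array([ray(u,v,c,.072)[:2]*1000 for u,v in ct]).astype(np.float32)
    R=cv2.minAreaRect(w);print(n,R)
    print(cv2.boxPoints(R).round(1).tolist())
    a=cv2.moments(w.reshape(-1,1,2));print('centroid',a['m10']/a['m00'],a['m01']/a['m00'])
    h=((hsv[...,0]<8)|(hsv[...,0]>174))&(hsv[...,1]>180)&(hsv[...,2]>50)&(abs(P[...,1]+.37)<.05)&(abs(P[...,0]-.52)<.05)
    q=P[h];r=q[(q[:,2]<.065)];print('pad',r.min(0),r.max(0),r.mean(0));r=q[(q[:,2]>.09)];print('hooktop',r.min(0),r.max(0),r.mean(0))
E
```

```text
top ((541.782958984375, -248.80628967285156), (188.40652465820312, 117.94316101074219), 84.15751647949219)
[[473.5, -336.5], [590.9000244140625, -348.5], [610.0, -161.10000610351562], [492.70001220703125, -149.10000610351562]]
centroid 541.1767078005134 -249.94051637857575
pad [ 0.51010042 -0.40216444  0.04087912] [ 0.54270923 -0.35669282  0.06194821] [ 0.52569868 -0.3840039   0.05276536]
hooktop [ 0.51987301 -0.36264227  0.09075624] [ 0.53932003 -0.34667283  0.09728007] [ 0.52877206 -0.35482962  0.09365295]
scene ((545.4854736328125, -247.97451782226562), (189.16705322265625, 120.1575698852539), 83.6269760131836)
[[475.29998779296875, -335.29998779296875], [594.7000122070312, -348.6000061035156], [615.7000122070312, -160.60000610351562], [496.29998779296875, -147.3000030517578]]
centroid 545.4575328758978 -248.29508563100373
pad [ 0.51380135 -0.40198347  0.04671529] [ 0.54843509 -0.35417114  0.06474782] [ 0.53574951 -0.38090953  0.05420968]
hooktop [ 0.52415627 -0.36307124  0.09045541] [ 0.54474285 -0.34977215  0.09633826] [ 0.53546378 -0.3560091   0.09266851]
```

Of the three plates, the one at top (203,227) is at (0.519, 0.244), 0.57 m from the base. The others, at (267,253) and (182,293), are 0.44 m and 0.43 m away, so the bat is the first one. The case yaw is about 84° with its origin near (0.543, -0.250). Now I'll move toward the latch with the fingers closed.

{"method": "send_rows", "body": {"motion": [[3.7,-3.1,0,-0.14],[3.7,-3.1,0,-0.14],[3.7,-3.1,0,-0.14],[3.7,-3.1,0,-0.14],[3.7,-3.1,0,-0.14],[3.7,-3.1,0,-0.14],[3.7,-3.1,0,-0.14],[3.7,-3.1,0,-0.14]], "hand": 0}}

```text
time_s: 0.9
tool_pos: [0.4542, 0.3035, 0.245]
orientation: [0.996, 0.084, -0.0, 0.0]
wrist_force: [-0.4, 1.3, -0.3]
finger_gap: -0.0001
```

```bash
python3 - <<'E'
from h import *
im=np.load('pics/top0.npz')['im'];cv2.imwrite('pics/bats.png',cv2.resize(im[180:330,130:310][:,:,::-1],None,fx=4,fy=4,interpolation=cv2.INTER_CUBIC))
E
```

```text
(no output)
```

View pics/bats.png

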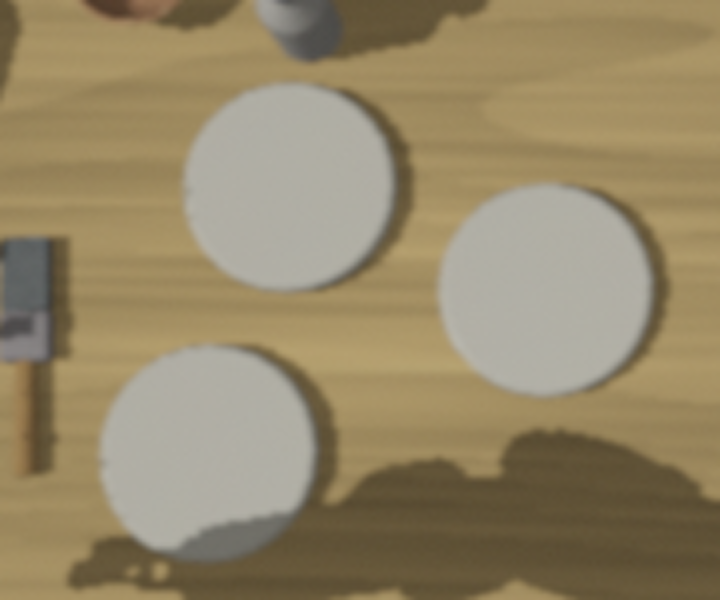

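The crop confirms it: the plate beside the white bottle is at crop (290,187), it is the farthest from the base, and it is the bat. Continuing toward the latch.

{"method": "send_rows", "body": {"motion": [[0.5,-4.8,0,-0.03],[0.5,-4.8,0,-0.04],[0.5,-4.8,0,-0.04],[0.5,-4.8,0,-0.04],[0.5,-4.8,0,-0.04],[0.5,-4.8,0,-0.04],[0.5,-4.8,0,-0.04],[0.5,-4.8,0,0]]}}

```text
time_s: 1.7
tool_pos: [0.4927, -0.0807, 0.2451]
orientation: [0.999, -0.048, -0.0, -0.0]
wrist_force: [0.7, 1.1, 0.3]
finger_gap: -0.0003
```

{"method": "send_rows", "body": {"motion": [[0.5,-4.5,0,0],[0.5,-4.5,0,0],[0.5,-4.5,0,0],[0.5,-4.5,0,0],[0.5,-4.5,0,0],[0.5,-4.5,0,0],[0.4,-4.2,0,0],[0,0,0,0]]}}

```text
time_s: 2.5
tool_pos: [0.5265, -0.3961, 0.2429]
orientation: [0.999, -0.051, -0.001, 0.0]
wrist_force: [1.1, 0.4, -0.1]
finger_gap: -0.0
```

{"method": "send_rows", "body": {"motion": [[0,0,-4,0],[0,0,-4,0],[0,0,-4,0],[0,0,-3,0],[0,0,-0.5,0],[0,0,-0.5,0],[0,0,0,0]]}}

```text
time_s: 3.2
tool_pos: [0.5278, -0.391, 0.0864]
orientation: [0.999, -0.048, 0.001, 0.0]
wrist_force: [-0.0, -0.5, 0.7]
finger_gap: -0.0001
```

{"method": "send_rows", "body": {"motion": [[0,0,-0.6,0],[0,0,-0.6,0],[0,0,-0.6,0],[0,0,-0.4,0],[0,0,-0.4,0],[0,0,-0.3,0],[0,0,0,0]]}}

```text
time_s: 3.9
tool_pos: [0.5274, -0.3917, 0.0568]
orientation: [0.999, -0.048, 0.0, 0.001]
wrist_force: [-1.3, -2.3, 3.6]
finger_gap: -0.0003
```

{"method": "send_rows", "body": {"motion": [[0,0,-0.1,0],[0,0,0,0],[0,0,0,0]]}}

```text
time_s: 4.2
tool_pos: [0.5274, -0.3917, 0.0565]
orientation: [0.999, -0.048, 0.001, 0.001]
wrist_force: [-1.3, -1.7, 7.2]
finger_gap: 0.0002
```

```bash
python3 - <<'E'
from h import *
im,d,c=grab('scene','s1.png')
E
```

```text
(no output)
```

View pics/s1.png

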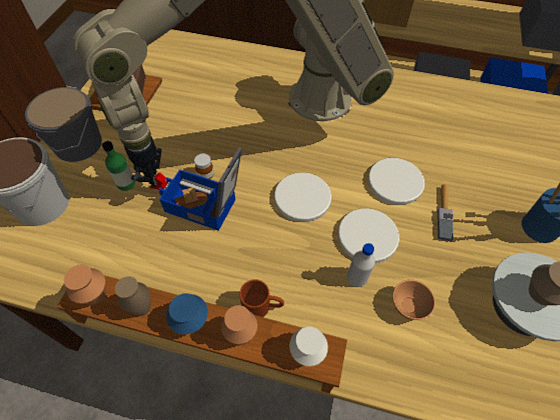

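The lid stands open at (228,180). I'll lift clear and look into the case.

{"method": "send_rows", "body": {"motion": [[0,0,1,0],[0,0,3,0],[0,0,4.5,0],[0,0,4.5,0],[-1.5,0,3,0],[-4.5,0,0,0],[-4.5,0,0,0],[0,0,0,0]]}}

```text
time_s: 5.05
tool_pos: [0.4172, -0.3885, 0.2149]
orientation: [0.999, -0.049, -0.002, -0.002]
wrist_force: [-0.3, 0.5, 0.7]
finger_gap: -0.0002
```

```bash
python3 - <<'E'
from h import *
for n in('top','scene'):
    im,d,c=grab(n);np.savez('pics/%s2.npz'%n,im=im,d=d)
    P=pts(d,c)
    sl=(slice(170,280),slice(310,470)) if n=='top' else (slice(130,240),slice(90,250))
    cv2.imwrite('pics/%s2.png'%n,cv2.resize(im[sl][:,:,::-1],None,fx=5,fy=5,interpolation=cv2.INTER_CUBIC))
E
```

```text
(no output)
```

View pics/top2.png

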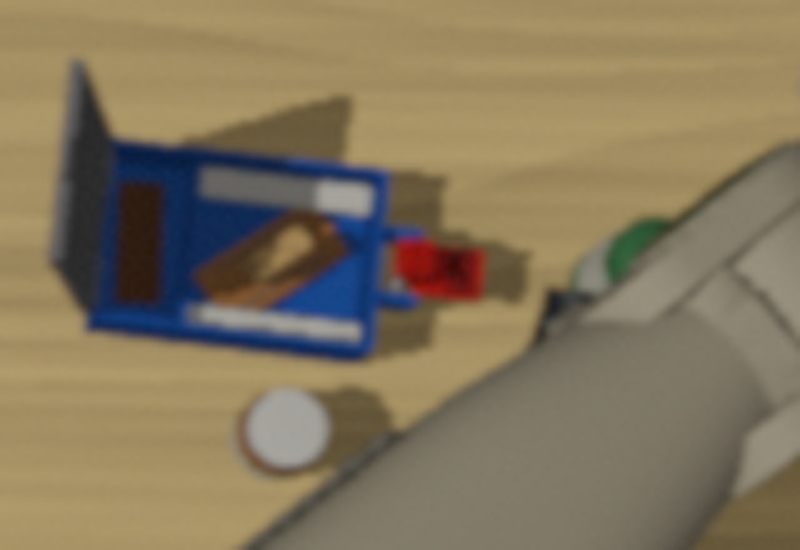

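View pics/scene2.png

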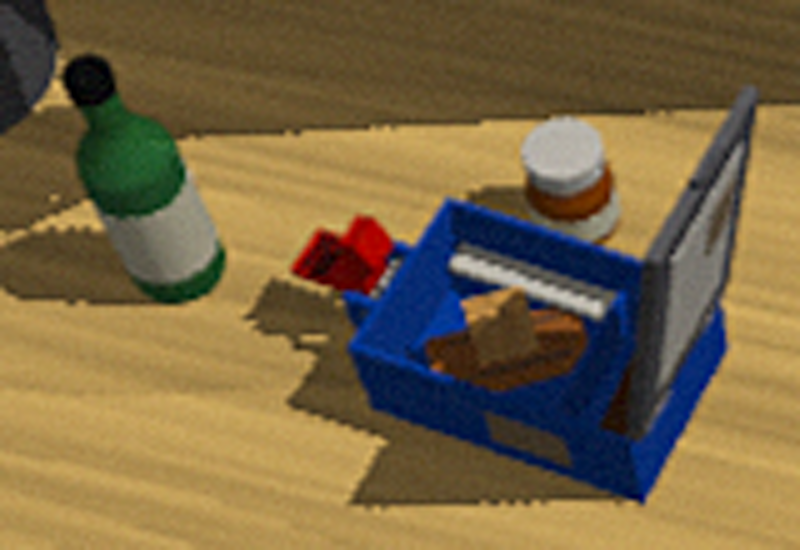

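The stamp lies crosswise at top crop (270,258), with its lighter handle at (285,250). The rib is in the rear compartment at (140,243). Next I'll measure the handle and the base.

```bash
python3 - <<'E'
from h import *
th=np.radians(84);ex=np.array([np.cos(th),np.sin(th)]);ey=np.array([-ex[1],ex[0]]);o=np.array([.5433,-.2505])
for n in('top','scene'):
    f=np.load('pics/%s2.npz'%n);im,d=f['im'],f['d'];c=cams.calibration(n);P=pts(d,c)
    C=np.stack([(P[...,:2]-o)@ex,(P[...,:2]-o)@ey],-1)*1000
    inb=(C[...,0]>-80)&(C[...,0]<24)&(abs(C[...,1])<50)&(d>0)
    hsv=cv2.cvtColor(im,cv2.COLOR_RGB2HSV);wood=inb&(hsv[...,0]<28)&(hsv[...,1]>60)
    for nm,m,zz in(('handle',wood&(P[...,2]>.052)&(P[...,2]<.07),.062),('base',wood&(P[...,2]<.022),.016),('any',wood&(P[...,2]<.07),0)):
        if m.sum()<10: print(nm,m.sum());continue
        q=C[m];vu=np.argwhere(m)
        print(n,nm,m.sum(),q.mean(0),'z',np.median(P[m][:,2]),cv2.minAreaRect(q.astype(np.float32)))
        if zz:
            # fill with ray on plane
            w=np.array([ray(u,v,c,zz)[:2] for v,u in vu]);w=np.stack([(w-o)@ex,(w-o)@ey],-1)*1000
            e,V=np.linalg.eigh(np.cov(w.T));print('   ray',w.mean(0),cv2.minAreaRect(w.astype(np.float32)),'pca ang',np.degrees(np.arctan2(V[1,1],V[0,1])))
    if n=='top':
        cv2.imwrite('pics/stz.png',cv2.resize(np.clip(P[205:250,335:390,2]*3000,0,255).astype(np.uint8),None,fx=12,fy=12,interpolation=0))
E
```

```text
top handle 64 [-25.59561022   3.02676989] z 0.0599334559564523 ((-25.835952758789062, 2.4338226318359375), (37.270259857177734, 15.923215866088867), 37.94820022583008)
   ray [-25.3444409    3.39972656] ((-25.06332015991211, 3.5246315002441406), (38.90135192871094, 16.04253578186035), 37.6947135925293) pca ang -143.71227902784267
top base 233 [-22.49670743   3.89436571] z 0.014514803427049352 ((-25.602127075195312, 2.3446731567382812), (88.89066314697266, 41.640541076660156), 39.14667510986328)
   ray [-22.28343531   4.21587285] ((-25.143625259399414, 2.8842010498046875), (90.3392333984375, 41.47505569458008), 39.51412582397461) pca ang -144.2669498528208
top any 328 [-23.48706383   3.82367188] z 0.016197412111413893 ((-24.890274047851562, 2.9241485595703125), (90.7264404296875, 41.640541076660156), 39.14667892456055)
scene handle 78 [-22.97917517  -1.4714227 ] z 0.06225869382039457 ((-23.868261337280273, -0.4947948455810547), (34.591957092285156, 16.68685531616211), 40.283504486083984)
   ray [-22.6324975   -1.87553454] ((-21.5281982421875, -2.3705520629882812), (34.918094635009766, 23.586193084716797), 44.67823028564453) pca ang -135.53194021612563
scene base 264 [-18.45479286  -0.94603716] z 0.016581458922665382 ((-22.89281463623047, -0.2580718994140625), (91.05635833740234, 46.37778854370117), 41.92347717285156)
   ray [-18.64989333  -0.71846505] ((-21.577003479003906, -2.0747833251953125), (90.60661315917969, 48.35871887207031), 42.23850631713867) pca ang -144.019354231325
scene any 424 [-19.64085401  -1.85458374] z 0.018651915123336502 ((-22.89281463623047, -0.2580718994140625), (91.05635833740234, 46.37778854370117), 41.92347717285156)
```

View pics/stz.png

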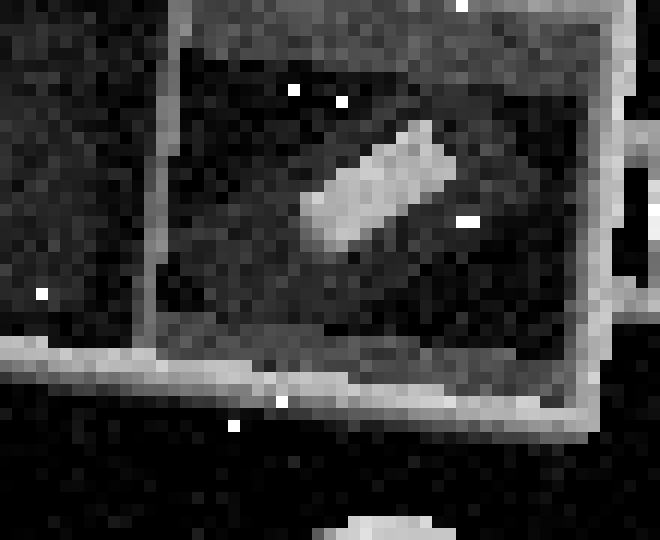

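{"method": "send_rows", "body": {"motion": [[2.4,2.3,0,0.14],[2.4,2.3,0,0.14],[2.4,2.2,0,0.14],[2.4,2.2,0,0.14],[2.4,2.2,0,0.13],[0,0,-3,0],[0,0,-3,0],[0,0,0,0]], "hand": 0.45}}

```text
time_s: 5.95
tool_pos: [0.5413, -0.2761, 0.1507]
orientation: [0.956, 0.294, -0.002, -0.003]
wrist_force: [-0.2, -0.4, -0.6]
finger_gap: 0.0383
```

```bash
python3 - <<'E'
from h import *
s=sense();print(s['tool_pos'],np.degrees(2*np.arctan2(s['orientation'][1],s['orientation'][0])),s['finger_gap'])
E
```

```text
[ 0.54125774 -0.27614977  0.15068928] 34.16428313920227 0.03831119140054543
```

{"method": "send_rows", "body": {"motion": [[-0.1,0.1,-3.5,0],[0,0,-3.5,0],[0,0,-2,0],[0,0,-1,0],[0,0,-0.7,0],[0,0,0,0]]}}

```text
time_s: 6.55
tool_pos: [0.5417, -0.2781, 0.0486]
orientation: [0.956, 0.293, 0.0, 0.0]
wrist_force: [-0.2, 0.1, -0.5]
finger_gap: 0.0383
```

```bash
python3 - <<'E'
from h import *
for n in('top','scene'):
    im,d,c=grab(n)
    sl=(slice(180,260),slice(310,430)) if n=='top' else (slice(130,240),slice(130,250))
    cv2.imwrite('pics/%s3.png'%n,cv2.resize(im[sl][:,:,::-1],None,fx=5,fy=5,interpolation=cv2.INTER_CUBIC))
E
```

```text
(no output)
```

View pics/scene3.png

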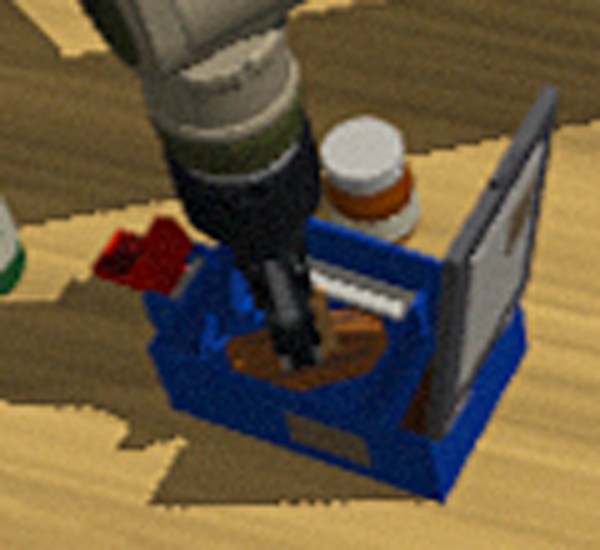

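The fingers straddle the handle at crop (310,320). Trim and close.

{"method": "send_rows", "body": {"motion": [[-0.1,0.2,-0.3,0],[0,0,-0.2,0],[0,0,0,0]]}}

```text
time_s: 6.95
tool_pos: [0.5401, -0.2758, 0.0435]
orientation: [0.956, 0.293, 0.0, 0.0]
wrist_force: [-0.9, 0.4, 0.2]
finger_gap: 0.0385
```

{"method": "send_rows", "body": {"motion": [[0,0,0,0],[0,0,0,0],[0,0,0,0],[0,0,0,0],[0,0,0,0]], "hand": 0, "squeeze": 50}}

```text
time_s: 7.45
tool_pos: [0.5402, -0.2759, 0.0435]
orientation: [0.956, 0.293, 0.0, 0.0]
wrist_force: [0.3, -0.1, 2.1]
finger_gap: 0.0151
```

{"method": "send_rows", "body": {"motion": [[0,0,0.15,0],[0,-0.2,0,-0.05],[0,-0.2,0,-0.1],[0,0,0,-0.1],[0,0,0,0]]}}

```text
time_s: 7.95
tool_pos: [0.5399, -0.2797, 0.0445]
orientation: [0.985, 0.171, -0.0, -0.0]
wrist_force: [-0.1, -0.5, -1.1]
finger_gap: 0.0151
```

{"method": "send_rows", "body": {"motion": [[0,0,0,-0.1],[0,0,0,-0.1],[0,0,0,-0.1],[0,0,0,-0.1],[0,0,0,-0.04],[0,0,0,0]]}}

```text
time_s: 8.55
tool_pos: [0.5401, -0.2797, 0.0446]
orientation: [0.999, -0.047, -0.0, -0.0]
wrist_force: [0.2, 0.9, -0.9]
finger_gap: 0.0153
```

```bash
python3 - <<'E'
from h import *
s=sense();print(s['tool_pos'],np.degrees(2*np.arctan2(s['orientation'][1],s['orientation'][0])),s['wrist_force'],s['torque'])
for n in('top','scene'):
    im,d,c=grab(n)
    sl=(slice(180,260),slice(310,430)) if n=='top' else (slice(130,240),slice(130,250))
    cv2.imwrite('pics/%s4.png'%n,cv2.resize(im[sl][:,:,::-1],None,fx=5,fy=5,interpolation=cv2.INTER_CUBIC))
E
```

```text
[ 0.54005021 -0.27974172  0.0446286 ] -5.376940081355388 [ 0.19927449  0.89028424 -0.94627978] [ 0.02040428 -0.04488903 -0.0143849 ]
```

View pics/scene4.png

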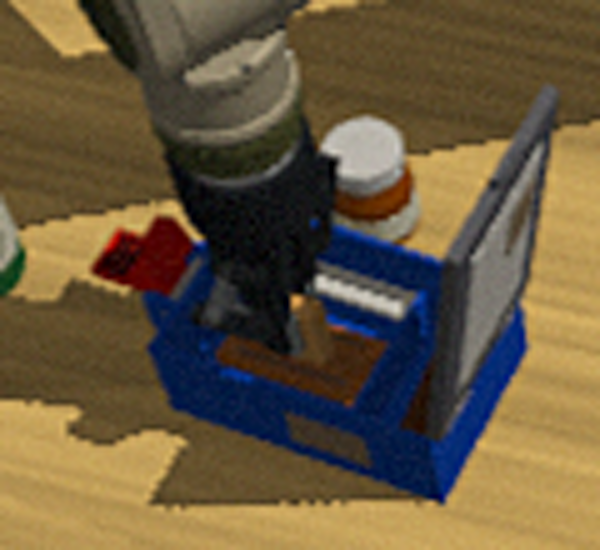

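View pics/top4.png

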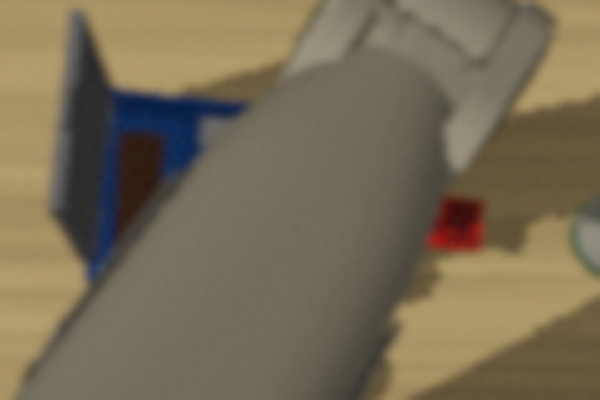

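The stamp is square with the case, and its base edges at crop (220-390,345-400) are parallel to the walls. Wrist forces are small, so I'll lift.

{"method": "send_rows", "body": {"motion": [[0,0,0.5,0],[0,0,0.5,0],[0,0,1,0],[0,0,1.5,0],[0,0,2,0],[0,0,3,0],[0,0,3,0],[0,0,3,0]]}}

```text
time_s: 9.45
tool_pos: [0.5401, -0.2798, 0.192]
orientation: [0.999, -0.048, 0.0, 0.0]
wrist_force: [-0.2, -1.1, -1.3]
finger_gap: 0.0153
```

{"method": "send_rows", "body": {"motion": [[0,0,2,0],[-3,0,0,0],[-3,0,0,0],[-3,0,0,0],[-3,0.5,0,0],[-2,2,0,0],[0,3,0,0],[0,4,0,0]]}}

```text
time_s: 10.25
tool_pos: [0.3998, -0.1852, 0.211]
orientation: [0.999, -0.05, 0.001, 0.001]
wrist_force: [1.2, 0.2, -0.9]
finger_gap: 0.0153
```

{"method": "send_rows", "body": {"motion": [[0,4,0,0],[0,4,0,0],[0,4,0,0],[1,4,0,0],[2,4,0,0],[2,4,0,0],[2,4,0,0],[2,4,0,0]]}}

```text
time_s: 11.05
tool_pos: [0.4909, 0.1371, 0.2111]
orientation: [0.999, -0.048, 0.001, -0.0]
wrist_force: [1.3, -0.3, -0.5]
finger_gap: 0.0153
```

{"method": "send_rows", "body": {"motion": [[2,4,0,0],[1,4,0,0],[0,2,0,0],[0,0,-2,0],[0,0,-3,0],[0,0,-2,0],[0,0,0,0],[0,0,0,0]]}}

```text
time_s: 11.85
tool_pos: [0.5203, 0.2352, 0.1407]
orientation: [0.999, -0.048, 0.0, -0.0]
wrist_force: [0.4, 0.8, -1.8]
finger_gap: 0.0153
```

{"method": "send_rows", "body": {"motion": [[0,0.8,-2,0],[0,0,-2,0],[0,0,-1.5,0],[0,0,-1,0],[0,0,-0.5,0],[0,0,0,0],[0,0,0,0]]}}

```text
time_s: 12.55
tool_pos: [0.5209, 0.2433, 0.0708]
orientation: [0.999, -0.048, 0.001, -0.0]
wrist_force: [-1.1, -0.2, -0.9]
finger_gap: 0.0155
```

```bash
python3 - <<'E'
from h import *
im,d,c=grab('scene');P=pts(d,c)
cv2.imwrite('pics/s5.png',cv2.resize(im[150:290,300:440][:,:,::-1],None,fx=4,fy=4,interpolation=cv2.INTER_CUBIC))
hsv=cv2.cvtColor(im,cv2.COLOR_RGB2HSV)
m=(hsv[...,0]<28)&(hsv[...,1]>70)&(P[...,2]>.028)&(P[...,2]<.06)&(np.hypot(P[...,0]-.52,P[...,1]-.244)<.08)
q=P[m];print(m.sum(),q.mean(0),q.min(0),q.max(0),cv2.minAreaRect((q[:,:2]*1000).astype(np.float32)))
E
```

```text
399 [0.52888039 0.24459012 0.0444789 ] [0.49701863 0.19791036 0.03396148] [0.54909226 0.29063173 0.05999034] ((523.169921875, 244.3540802001953), (90.15631103515625, 47.354183197021484), 84.40424346923828)
```

View pics/s5.png

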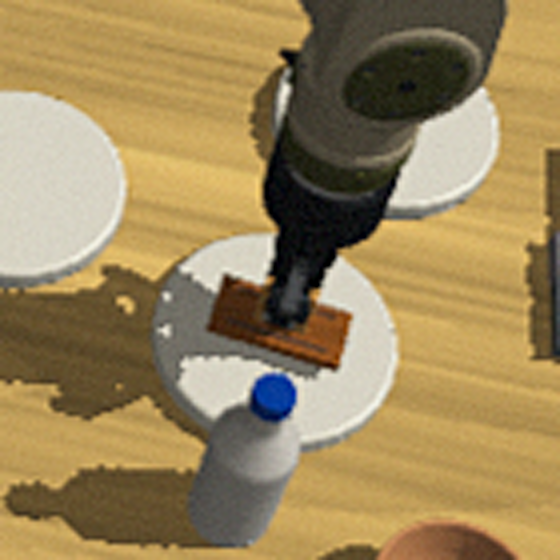

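The stamp hangs level above the bat. Its centre is at (0.523, 0.244) and the bat's is at (0.521, 0.245), both in the scene camera. Lowering gently.

{"method": "send_rows", "body": {"motion": [[0,0,-0.3,0],[0,0,-0.3,0],[0,0,-0.2,0],[0,0,-0.2,0],[0,0,0,0],[0,0,0,0]]}}

```text
time_s: 13.2
tool_pos: [0.5201, 0.2431, 0.0597]
orientation: [0.999, -0.048, -0.0, 0.0]
wrist_force: [-0.4, 0.1, -2.0]
finger_gap: 0.0155
```

{"method": "send_rows", "body": {"motion": [[0,0,-0.1,0],[0,0,0,0],[0,0,0,0]]}}

```text
time_s: 13.5
tool_pos: [0.5202, 0.2432, 0.0595]
orientation: [0.999, -0.048, 0.0, -0.0]
wrist_force: [-2.1, -1.2, 5.2]
finger_gap: 0.0152
```

Contact at z ≈ 0.0595 with +5 N, so the stamp is seated. Releasing.

{"method": "send_rows", "body": {"motion": [[0,0,0,0],[0,0,0,0],[0,0,0,0],[0,0,0,0],[0,0,0,0]], "hand": 0.4}}

```text
time_s: 14.0
tool_pos: [0.5201, 0.2431, 0.0587]
orientation: [0.999, -0.048, -0.0, 0.0]
wrist_force: [0.8, -0.2, -0.1]
finger_gap: 0.0342
```

{"method": "send_rows", "body": {"motion": [[0,0,0.5,0],[0,0,1,0],[0,0,2,0],[0,0,3,0],[0,0,4,0],[0,0,4,0],[-3,-2,3,0],[0,0,0,0]]}}

```text
time_s: 14.8
tool_pos: [0.4899, 0.2227, 0.2399]
orientation: [0.999, -0.048, 0.003, -0.001]
wrist_force: [-0.1, 1.0, -0.1]
finger_gap: 0.0342
```

```bash
python3 - <<'E'
from h import *
s=sense();print(s['tool_pos'])
im,d,c=grab('scene','s6.png');P=pts(d,c)
hsv=cv2.cvtColor(im,cv2.COLOR_RGB2HSV)
m=(hsv[...,0]<28)&(hsv[...,1]>70)&(P[...,2]>.026)&(P[...,2]<.09)&(np.hypot(P[...,0]-.52,P[...,1]-.244)<.08)
q=P[m];b=q[q[:,2]<.04];print(cv2.minAreaRect((b[:,:2]*1000).astype(np.float32)),np.median(b[:,2]),q[:,2].max())
l=(P[...,2]>.1)&(P[...,1]<-.05)&(P[...,1]>-.2)&(P[...,0]>.45)&(P[...,0]<.65);q=P[l];print('lid',q.min(0),q.max(0))
E
```

```text
[0.48993623 0.22269299 0.23986882]
((522.0873413085938, 244.0057373046875), (90.98152160644531, 47.92755889892578), 83.48657989501953) 0.03332324655356542 0.08422723856440467
lid [ 0.4967975  -0.1641868   0.10021114] [ 0.61654417 -0.11722051  0.25773746]
```

View pics/s6.png

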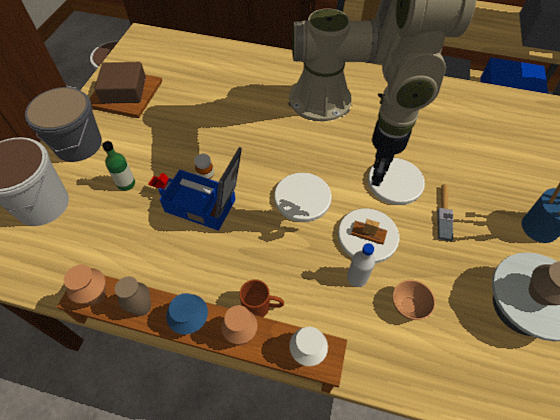

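The stamp stands flat on the bat at (522,244) mm against the bat's (521,245), with the fingers clear and the lid still open. Next I'll go behind the lid with the fingers closed.

{"method": "send_rows", "body": {"motion": [[1,-4.4,0,0],[1,-4.4,0,0],[1,-4.4,0,0],[1,-4.4,0,0],[1,-4.4,0,0],[1,-4.4,0,0],[1,-4.4,-1,0],[0,0,0,0]], "hand": 0}}

```text
time_s: 15.65
tool_pos: [0.5609, -0.0898, 0.2212]
orientation: [0.999, -0.051, -0.001, 0.0]
wrist_force: [-1.8, 0.3, -0.6]
finger_gap: 0.0001
```

{"method": "send_rows", "body": {"motion": [[0,0,0,0],[0,0,0,0]]}}

```text
time_s: 15.85
tool_pos: [0.5599, -0.084, 0.2232]
orientation: [0.999, -0.048, -0.001, -0.0]
wrist_force: [-0.3, -0.7, 0.4]
finger_gap: -0.0002
```

{"method": "send_rows", "body": {"motion": [[-0.2,-1.6,0,0],[-0.2,-1.6,0,0],[-0.1,-1.5,0,0],[-0.2,-1.5,0.2,0],[-0.2,-1.7,0,0],[-0.2,-1.7,0,0],[-0.1,-1.7,0,0],[0,0,0,0]]}}

```text
time_s: 16.65
tool_pos: [0.548, -0.2006, 0.2256]
orientation: [0.999, -0.05, 0.0, 0.0]
wrist_force: [-0.3, 0.4, 0.7]
finger_gap: -0.0001
```

```bash
python3 - <<'E'
from h import *
im,d,c=grab('scene')
cv2.imwrite('pics/s7.png',cv2.resize(im[90:240,90:290][:,:,::-1],None,fx=4,fy=4,interpolation=cv2.INTER_CUBIC))
E
```

```text
(no output)
```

View pics/s7.png

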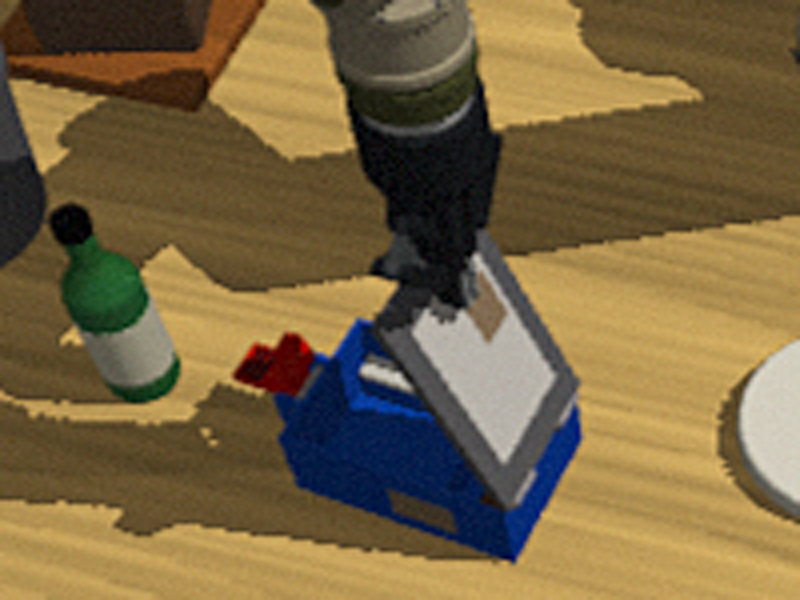

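The lid is leaning forward past upright at crop (480,370), with the fingertips on its outside face. Following it down.

{"method": "send_rows", "body": {"motion": [[-0.2,-2.1,-1.3,0],[-0.2,-2.1,-1.3,0],[-0.2,-1.8,-2,0],[-0.2,-1.8,-2,0],[-0.1,-1.2,-1.8,0],[-0.1,-1.2,-1.8,0],[-0.1,-0.9,-1.3,0],[0,0,0,0]]}}

```text
time_s: 17.5
tool_pos: [0.5362, -0.3089, 0.1088]
orientation: [0.999, -0.048, -0.001, -0.001]
wrist_force: [-1.2, 0.9, 0.3]
finger_gap: -0.0003
```

```bash
python3 - <<'E'
from h import *
im,d,c=grab('scene')
cv2.imwrite('pics/s8.png',cv2.resize(im[90:240,90:290][:,:,::-1],None,fx=4,fy=4,interpolation=cv2.INTER_CUBIC))
E
```

```text
(no output)
```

View pics/s8.png

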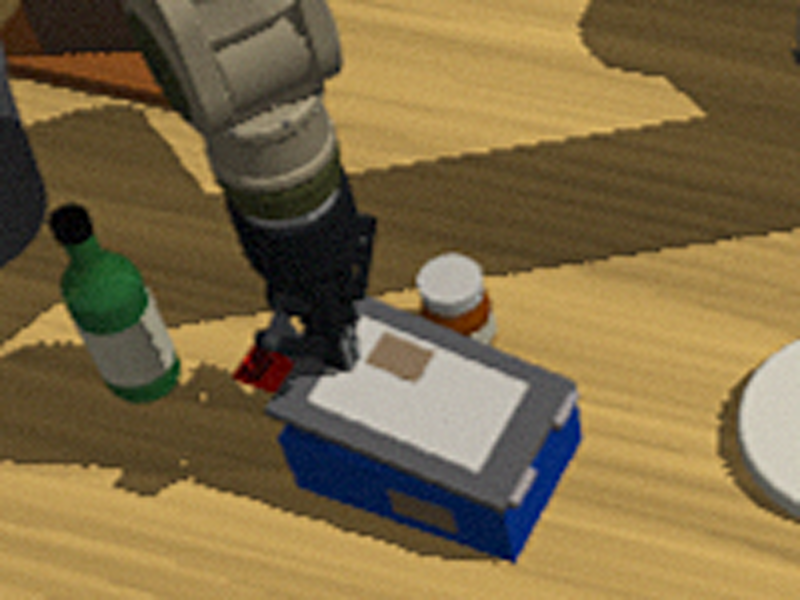

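{"method": "send_rows", "body": {"motion": [[-0.1,-0.8,-0.3,0],[0,0,-0.4,0],[0,0,-0.4,0],[0,0,-0.4,0],[0,0,-0.4,0],[0,0,-0.3,0],[0,0,0,0]]}}

```text
time_s: 18.25
tool_pos: [0.5363, -0.3167, 0.0886]
orientation: [0.999, -0.048, 0.0, -0.0]
wrist_force: [0.8, -0.2, 0.8]
finger_gap: -0.0004
```

{"method": "send_rows", "body": {"motion": [[0,0,-0.2,0],[0,0,-0.1,0],[0,0,0,0],[0,0,0,0]]}}

```text
time_s: 18.65
tool_pos: [0.5359, -0.3164, 0.0855]
orientation: [0.999, -0.048, -0.0, -0.0]
wrist_force: [-0.4, -0.3, 0.8]
finger_gap: -0.0001
```

{"method": "send_rows", "body": {"motion": [[0,0,-0.1,0],[0,0,-0.1,0],[0,0,0,0],[0,0,0,0]]}}

```text
time_s: 19.05
tool_pos: [0.536, -0.3167, 0.0837]
orientation: [0.999, -0.048, -0.0, -0.0]
wrist_force: [-0.9, 0.4, 1.3]
finger_gap: -0.0001
```

{"method": "send_rows", "body": {"motion": [[0,0,-0.1,0],[0,0,-0.1,0],[0,0,0,0],[0,0,0,0]]}}

```text
time_s: 19.45
tool_pos: [0.5361, -0.3168, 0.082]
orientation: [0.999, -0.048, 0.0, 0.0]
wrist_force: [-1.2, 1.4, 2.9]
finger_gap: 0.0002
```

{"method": "send_rows", "body": {"motion": [[0,0,-0.1,0],[0,0,0,0],[0,0,0,0]]}}

```text
time_s: 19.75
tool_pos: [0.5362, -0.3169, 0.081]
orientation: [0.999, -0.048, 0.0, 0.0]
wrist_force: [-1.7, 1.2, 4.3]
finger_gap: 0.0001
```

{"method": "send_rows", "body": {"motion": [[0,0,-0.1,0],[0,0,-0.1,0],[0,0,0,0],[0,0,0,0]]}}

```text
time_s: 20.15
tool_pos: [0.5362, -0.3168, 0.0791]
orientation: [0.999, -0.048, 0.0, 0.0]
wrist_force: [-1.7, 2.0, 6.5]
finger_gap: -0.0001
```

```bash
python3 - <<'E'
from h import *
im,d,c=grab('scene')
cv2.imwrite('pics/s9.png',cv2.resize(im[130:240,110:250][:,:,::-1],None,fx=5,fy=5,interpolation=cv2.INTER_CUBIC))
E
```

```text
(no output)
```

View pics/s9.png

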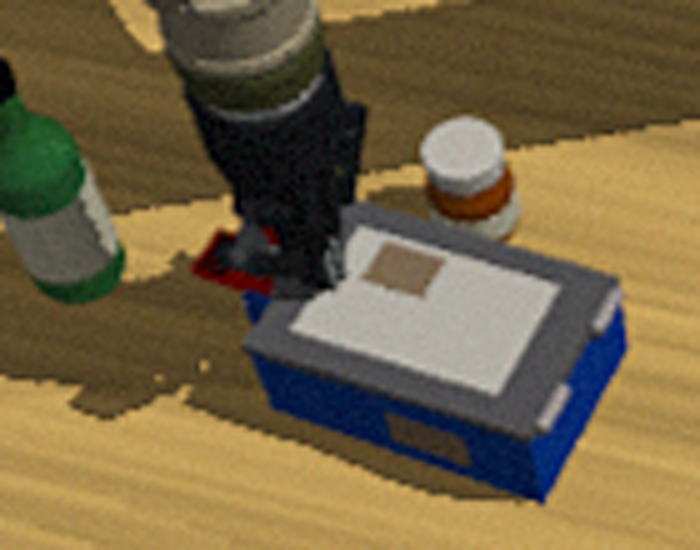

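{"method": "send_rows", "body": {"motion": [[0,0,-0.1,0],[0,0,-0.1,0],[0,0,0,0],[0,0,0,0]]}}

```text
time_s: 20.6
tool_pos: [0.5362, -0.3168, 0.0775]
orientation: [0.999, -0.048, 0.0, 0.0]
wrist_force: [-2.7, 2.2, 8.3]
finger_gap: -0.0
```

```bash
python3 - <<'E'
from h import *
th=np.radians(84);ex=np.array([np.cos(th),np.sin(th)]);ey=np.array([-ex[1],ex[0]]);o=np.array([.5433,-.2505])
f=np.load('pics/scene0.npz')
im,d,c=grab('scene')
for nm,dd in(('init',f['d']),('now',d)):
    P=pts(dd,c);C=np.stack([(P[...,:2]-o)@ex,(P[...,:2]-o)@ey],-1)*1000
    for a in range(-90,90,20):
        m=(C[...,0]>a)&(C[...,0]<a+20)&(C[...,1]<-0)&(C[...,1]>-50)&(dd>0)&(P[...,2]<.12)&(P[...,2]>.05) if 0 else (C[...,0]>a)&(C[...,0]<a+20)&(abs(C[...,1]+38)<12)&(dd>0)
        print(nm,a,m.sum(),np.median(P[m][:,2]).round(4))
    h=(C[...,0]<-93)&(C[...,0]>-118)&(abs(C[...,1])<14)&(P[...,2]>.075)
    print('hook',P[h][:,2].max() if h.any() else None)
E
```

```text
init -90 53 0.0734
init -70 50 0.0741
init -50 53 0.074
init -30 52 0.0736
init -10 56 0.0736
init 10 53 0.0743
init 30 51 0.0736
init 50 55 0.0735
init 70 100 0.059
hook 0.09633825585936978
now -90 466 0.3877
now -70 753 0.2937
now -50 1053 0.4185
now -30 253 0.5015
now -10 49 0.0682
now 10 50 0.0697
now 30 52 0.071
now 50 57 0.0712
now 70 95 0.0685
hook 0.5553854460047656
```

The lid has been pressed past shut and is slightly below level, so the hook should have caught. Releasing slowly to check.

{"method": "send_rows", "body": {"motion": [[0,0,0.3,0],[0,0,0.4,0],[0,0,0.5,0],[0,0,1,0],[0,0,2,0],[0,0,4,0],[-2,0,4,0],[-4,0,0,0]]}}

```text
time_s: 21.45
tool_pos: [0.4802, -0.3197, 0.2052]
orientation: [0.999, -0.047, 0.005, 0.004]
wrist_force: [0.4, -1.1, -0.4]
finger_gap: 0.0004
```

{"method": "send_rows", "body": {"motion": [[-4,2,0,0],[-3,4,0,0],[0,4,0,0],[0,4,0,0],[0,4,0,0],[0,0,0,0],[0,0,0,0]]}}

```text
time_s: 22.15
tool_pos: [0.4066, -0.1365, 0.1995]
orientation: [0.999, -0.047, 0.001, 0.001]
wrist_force: [-0.2, -0.6, 1.2]
finger_gap: 0.0002
```

```bash
cat > chk.py <<'E'
from h import *
import sys
k=sys.argv[1]
th=np.radians(84);ex=np.array([np.cos(th),np.sin(th)]);ey=np.array([-ex[1],ex[0]]);o=np.array([.5433,-.2505])
for n in('scene','top'):
    f=np.load('pics/%s0.npz'%n)
    im,d,c=grab(n);cv2.imwrite('pics/%s%s.png'%(n,k),im[:,:,::-1])
    sl=(slice(170,280),slice(310,470)) if n=='top' else (slice(130,240),slice(90,250))
    cv2.imwrite('pics/c_%s%s.png'%(n,k),cv2.resize(np.hstack([im[sl],f['im'][sl]])[:,:,::-1],None,fx=2.5,fy=2.5,interpolation=cv2.INTER_CUBIC))
    for nm,dd in(('init',f['d']),('now',d)):
        P=pts(dd,c);C=np.stack([(P[...,:2]-o)@ex,(P[...,:2]-o)@ey],-1)*1000
        print(n,nm,[np.median(P[(C[...,0]>a)&(C[...,0]<a+20)&(abs(C[...,1])<45)&(dd>0)][:,2]).round(4) for a in range(-90,80,20)])
        h=(C[...,0]<-93)&(C[...,0]>-118)&(abs(C[...,1])<14)&(P[...,2]>.085)
        p=(C[...,0]<-125)&(C[...,0]>-152)&(abs(C[...,1])<12)
        print('hook',P[h].max(0),'meancase',C[h].mean(0),'pad z',np.median(P[p][:,2]))
    P=pts(d,c)
    hsv=cv2.cvtColor(im,cv2.COLOR_RGB2HSV)
    m=(hsv[...,0]<28)&(hsv[...,1]>70)&(P[...,2]>.026)&(P[...,2]<.09)&(np.hypot(P[...,0]-.52,P[...,1]-.244)<.08)
    q=P[m];b=q[q[:,2]<.042];print('stamp',cv2.minAreaRect((b[:,:2]*1000).astype(np.float32)),np.median(b[:,2]),q[:,2].max())
E
python3 chk.py 10
```

```text
scene init [np.float64(0.0734), np.float64(0.0743), np.float64(0.0745), np.float64(0.0745), np.float64(0.0743), np.float64(0.0742), np.float64(0.0742), np.float64(0.0742), np.float64(0.0695)]
hook [ 0.54474285 -0.34619427  0.09633826] meancase [-104.41863767   -1.32367541] pad z 0.05309896880647517
scene now [np.float64(0.0731), np.float64(0.0744), np.float64(0.0747), np.float64(0.0747), np.float64(0.0741), np.float64(0.0741), np.float64(0.0744), np.float64(0.0735), np.float64(0.0698)]
hook [ 0.54708345 -0.3457275   0.0951313 ] meancase [-104.22643022   -1.99333575] pad z 0.05274443211460701
stamp ((498.24932861328125, 246.98056030273438), (91.86183166503906, 96.48741149902344), 83.92166137695312) 0.03339284990374212 0.08282277869005396
top init [np.float64(0.0714), np.float64(0.0714), np.float64(0.0725), np.float64(0.0721), np.float64(0.0726), np.float64(0.0719), np.float64(0.0715), np.float64(0.0713), np.float64(0.0702)]
hook [ 0.53932003 -0.34667283  0.09728007] meancase [-105.8831909     3.00092933] pad z 0.05210426071301347
top now [np.float64(0.0706), np.float64(0.0724), np.float64(0.0728), np.float64(0.0727), np.float64(0.0719), np.float64(0.0711), np.float64(0.0723), np.float64(0.0709), np.float64(0.0729)]
hook [ 0.53973348 -0.34742246  0.09942212] meancase [-106.17813535    2.66414088] pad z 0.051360449411787384
stamp ((519.6046752929688, 243.35313415527344), (89.3892593383789, 41.692718505859375), 84.4149398803711) 0.030870530020247294 0.08472410071226714
```

View pics/c_scene10.png

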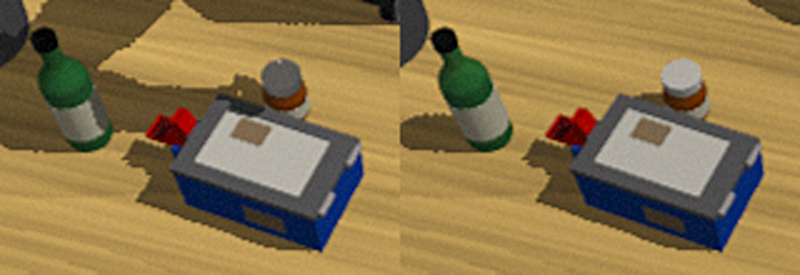

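Compared with the start (right half), the lid, hook and pad are back where they were. The bottle and jar haven't moved, and the stamp is on the bat. Handing in.

```bash
python3 -c "
from workcell import *
s=sense();print(s['joint_velocities'].round(4),s['wrist_force'])
print(ticket.finish_job(),sense()['time_s'])"
```

```text
[-0.0177  0.0097  0.0014  0.0011  0.003   0.002 ] [-0.00759163  0.18207405 -0.63380933]
the job is handed in; nothing more can be done
the job is handed in; nothing more can be done
```

The job is done and handed in at about 22 s of the 72 s allowed; finishing reports no verdict. I pressed the latch and the lid popped open. I turned the stamp about 39° until it was square with the case, lifted it out and stood it on the farthest bat. Then I pushed the lid over and pressed it shut.

**Last checks:**
- **Lid and latch:** the lid top, hook and thumb pad are back at their starting heights, within about 1 mm in both cameras (one lid reading 3 mm off, at the hinge end in the top view).
- **Stamp:** it stands flat, about 2 mm from the bat's centre in the top view.
- **Bystanders:** the green bottle and amber jar look unmoved. I didn't re-measure the other bystanders.
- **Rib:** it lay in the rear compartment when the case was open; I couldn't see it again after the lid shut.

**Two things disagreed:**
- **Lid travel:** while I pressed with about 8 N, the lid measured about 0.05 rad below shut, more than the -0.015 rad you gave. It came back level once released.
- **Stamp outline:** in the last scene picture the stamp's outline came out wrong (92 x 96 mm), probably from stray pixels. I relied on the top view and the earlier scene measurement, which agreed within about 3 mm.

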